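Refit the push-in control of the tabletop hob

TASK

The hob's control was taken apart for washing. Hang the dial plate by its round eye over the upright D-shaped shaft and let go of it so that it lies flat on the hob's deck, then turn the knob so that the flat in its bore matches the flat of the shaft, push it fully home on the shaft and press it down as far as the shaft goes. Finish while still gripping the knob and holding it pressed down; leave the bottle, glass and chopstick rest undisturbed.

Things in the scene. Friction and masses are not known exactly. Their poses are not given: they have to be found in the camera images.
- knob: loose grey plastic cooker knob on the tray. Round skirt 52 across, 20 high; on it a grip bar along x, 46 x 14 mm, 20 to 39 mm high: grip across the 14. A nose sticks out of the skirt at +x to 36 mm from the axis. Underneath: blind D bore 15 mm deep, radius 7.75, its flat on the nose side (+x) 3.75 from the axis. Origin: bore axis at the underside; z up; about 60 g
- plate: loose aluminium dial plate on the tray: flat ring 66 mm across, 5 thick, round eye of 30 mm. A tab at -x, 26 wide, reaches 67 mm from the eye's centre and carries an upright grip fin along x (from -65 to -35 mm), 10 mm thick (y), top 27 mm above the underside: grip across the 10. Origin: eye's centre at the underside; z up; about 50 g
- shaft_tip (a point): top centre of the upright brass D-shaft: 14 mm diameter, one flat 3 mm from the axis, tip chamfered 2 mm. +x points out of the flat, z up. Tip 32 mm above the deck unpressed; it sinks when pressed. Knob home: bore end on the tip, underside 15 mm below the tip, knob +x along this +x. The shaft resists turning (0.12 N m)
- deck (a point): point on the shaft's axis at the level of the hob's deck, axes as the hob's. A fixed collar 24 mm across, 7 high stands round the shaft; the plate's eye goes over it and the plate lies on the deck. The deck is flat and free for 65 mm toward -x; toward +x the raised hotplate begins 62 mm away, so the plate's tab must not point that way
- hob: fixed steel tabletop hob, box 320 (x) x 260 (y) mm, deck 70 mm above the table; origin at the centre of its underside. The shaft stands 95 mm from it toward -x; the dark round hotplate, 176 mm across, 11 high, lies 55 mm toward +x
- plunger (a joint): how far the D-shaft is pressed down: 0 up, 0.008 m fully down at a hard stop. A spring pushes back with 4 N at 0 and 8 N at 0.008
- tray: fixed birch plywood tray 260 x 280 mm; floor 6 mm above the table, lip 12 mm above the table. Origin: centre of the underside
- bottle: green glass bottle, 68 mm across, 240 mm high, standing on the table; origin at its foot; leave alone
- glass: clear drinking glass, 66 mm across, 90 mm high, on the far side of the tray; origin at its foot; leave alone
- rest: stainless steel chopstick rest, 18 x 60 x 12 mm, on the far side of the tray; leave alone

How it is judged:
On the way:
1. the dial plate hangs by its eye on the shaft, flat on the hob's deck and let go (horizontal distance between plate and deck below 0.005 m and z of plate in the frame of deck below 0.003 m and angle between plate's own z axis and vertical below 0.06 rad and contact force between plate and the fingers below 0.1 N and linear speed of plate below 0.02 m/s), for 0.2 s.
At the end, for the whole second after the job is handed in: Plate on the deck (3 mm, 3 deg), eye centred on the shaft within 5 mm, not touched by the fingers. Knob home on the shaft (at least 12.5 mm deep, axis 2.5 mm, yaw 14 deg, tilt 5.7 deg), still, gripped with over 2 N, shaft held 6 mm or more down for the last second (horizontal distance between plate and deck below 0.005 m and z of plate in the frame of deck below 0.003 m and angle between plate's own z axis and vertical below 0.06 rad and horizontal distance between knob and shaft_tip below 0.0025 m and z of knob in the frame of shaft_tip below -0.0125 m and angle between the x axis of knob and the x axis of shaft_tip, either way round below 0.25 rad and angle between knob's own z axis and vertical below 0.1 rad and value of joint plunger above 0.006 m and contact force between knob and the fingers above 2 N and linear speed of knob below 0.01 m/s and contact force between plate and the fingers below 0.1 N); the arm keeps its last pose, push and grip.
It fails at once if a bystander is shifted by more than 30 mm or toppled (distance of any of bottle, glass, rest from where it was at the start of the episode above 0.03 m or angle between any of bottle, glass's own z axis and vertical above 0.4 rad).
It also fails if it takes over 64 s, if anything falls off the work surface, if the arm or the gripper's body presses on something with over 40 N, if the wrist force passes 120 N, or if a joint passes its speed limit or range.

ROBOT

A 6-joint arm with a two-finger parallel gripper is mounted at the origin on the work surface. World frame = base frame: x ahead of the robot, y to its left, z up, the work surface at z = 0. Lengths are in m, angles in rad, forces in N, time in s.
With the tool pointing down it reaches from about 0.3 to 0.775 m from the base axis. Payload 14.6 kg.
Tool frame: the origin (TCP) lies at the very end of the fingers, on their centre line; the grasp point (between the pads) lies 19 mm behind it; z points along the fingers, y is the direction in which the jaws open and shut (so a half turn about z gives the same grasp; the last joint's range is limited). The gripper opens to 85 mm and grips with 20 to 120 N. Pads are 22 mm wide; open, the fingers measure 114 mm over their backs; the gripper's body (76 mm by 85 mm) begins 54 mm behind the grasp point. The pads swing forward as they close: fully open they stand 13 mm farther back than shut.
Start: joints at [-1.232, 0.3, 1.521, -0, 1.321, -0.067], TCP at [0.217, -0.505, 0.231] pointing down, gripper open.
Joint ranges: [-3.03, 3.03], [-0.79, 2.21], [0.23, 2.52], [-1.04, 4.18], [0, 3.07], [-2.55, 2.55]. Speed limits (rad/s): [2.22, 2.22, 2.57, 3.14, 3.14, 3.14].

INTERFACE

Orientations are given as a 3x3 rotation matrix whose columns are the frame's x, y, z axes.
In Python, from station import arm gives the robot as it stands. The module is installed in compiled form; this text tells all that it offers.
- The arm moves only by the tool play_rows, never from a script. Its argument "series" is a list of rows, each an object with "xyz": the shift along the tool's x, y, z in mm, a list of three; "rotation": the turn, a rotation vector about the tool's x, y, z in degrees, a list of three. In form: [{"xyz": [x, y, z], "rotation": [rx, ry, rz]}, ...]. A call has 1 to 8 rows; each row is the pose to reach, as a shift and turn from the pose commanded when the call began, along the tool's axes at that moment; what a row does not reach only later rows make up. A row lasts 1/10 s, in which the tool goes at most 50 mm and 8.59 degrees, less where a joint would pass 70% of its speed; a pose out of reach is approached as far as the arm can. A call with a gripper value outside its range is refused whole. "hand" is the closure, from -1 (fully open) to 1 (shut), set as the call begins (left out, the last holds). The fingers move at their own pace and stop on an object; the grip force is fixed at half the most. Time passes only in rows, so rows that repeat a pose let the fingers close. It gives the time, the measured TCP pose, the force and the opening at its end, in the units of the state.
- arm.get_obs(): the state, without advancing time (a new reading comes with each control period).
- arm.camera(name): name is "scene" or "side" or "wrist"; returns (picture, depth): 420x560x3 uint8, blue, green, red; 420x560 float32, m along the optical axis (not along the pixel's ray), 0 where there is no reading.
- arm.camera_params(name): a dict with "fx", "fy", "cx", "cy" (pixels), "rvec" (rotation vector, rad) and "tvec" (3), from world to camera coordinates, as OpenCV has them. Camera axes: x right, y down, z forward; pixel columns grow to the right and rows downward; lengths in m; the calibration is good to about 2 mm. A picture is of the moment at which its call begins: read the wrist's pose just before it. camera_params takes no time and is no camera call; for the wrist camera it gives the pose at the moment of the call.
- arm.sign_off(): hands the job in, once; it reports no verdict.
The state is a dict: "clock": time; "qpos": joint angles; "qd": joint speeds; "joint_efforts": joint torques, N m; "eef_pos": TCP position; "orientation": TCP orientation; "contact_force": force on the tool from outside, world axes, zero at the start; "ft_torque": the same for the moment, N m; "gripper_width": finger opening in m.
Only numpy, scipy, OpenCV 4.12 (cv2) and the standard library are available. Lean on these libraries where they do the work, as an engineer would, in place of code of your own. Each camera call takes 0.05 s, during which the arm holds its last target. There are 200 camera calls.

## Working session

There is one attempt and no reset: what is moved stays moved. The work goes in short steps, Python scripts to look and compute and a tool call to move; the robot and the scene stay as the last step left them, time stands still between calls to the robot, and variables do not carry over. Pictures are saved under pics/ and viewed, about 8 in all and at most 12, crops included, and the job is handed in when it is done.

Besides the shell and the picture viewer there is one more tool, called after "Emit:" as a command line: name --argument value ..., lists and objects as JSON in quotes. play_rows: Moves the arm, as the interface text tells. Its arguments: {"type":"object","properties":{"series":{"type":"array"},"hand":{"type":"number"}},"required":["series"]}

```bash
mkdir -p pics; cat > h.py <<'E'
import numpy as np, cv2
from station import arm
def cam(n):
    p=arm.camera_params(n); im,d=arm.camera(n)
    R=cv2.Rodrigues(np.array(p["rvec"],float))[0]; t=np.array(p["tvec"],float).ravel()
    return im,d,p,R,t
def pts(d,p,R,t):
    v,u=np.mgrid[:d.shape[0],:d.shape[1]]
    c=np.stack([(u-p["cx"])/p["fx"]*d,(v-p["cy"])/p["fy"]*d,d],-1)
    return (c-t)@R
def ray(u,v,z,p,R,t):
    o=-R.T@t; r=R.T@np.array([(u-p["cx"])/p["fx"],(v-p["cy"])/p["fy"],1]); return o+r*(z-o[2])/r[2]
E
python3 - <<'E'
from h import *
o=arm.get_obs(); print(o)
ims=[]
for n in("scene","side"):
    im,d,p,R,t=cam(n); np.savez(n,im=im,d=d,R=R,t=t,k=[p[k] for k in("fx","fy","cx","cy")]); ims.append(im); cv2.imwrite(f"pics/{n}.png",im)
    print(n,-R.T@t,R[2],p["fx"])
E
```

```text
{'clock': 0.0, 'qpos': array([-1.23161103e+00,  3.00504914e-01,  1.52159992e+00,  4.28336048e-06,
        1.32071768e+00, -6.65770941e-02]), 'qd': array([ 2.77346459e-04,  1.61693868e-04,  7.07246048e-04,  8.99693251e-05,
        1.00947603e-03, -4.34308754e-04]), 'joint_efforts': array([-6.37228186e-04, -5.43492615e+01, -3.61797881e+01, -3.04421235e-05,
        4.00949386e-03, -4.16617456e-05]), 'eef_pos': array([ 0.21702388, -0.50510551,  0.2306948 ]), 'orientation': array([[ 9.18802172e-01,  3.94718132e-01, -4.05282600e-04],
       [ 3.94718331e-01, -9.18801443e-01,  1.16116684e-03],
       [ 8.59593666e-05, -1.22685508e-03, -9.99999244e-01]]), 'contact_force': array([ 0.46044961, -0.55328057,  0.92750068]), 'ft_torque': array([0.02202178, 0.01836914, 0.05695596]), 'gripper_width': 0.08531895656197365}
scene [ 1.23324944 -0.29648639  0.71285502] [-0.64642065  0.30258867 -0.70041448] 475.4826323041185
side [0.56017158 0.57539608 0.81525115] [ 0.08639486 -0.63540753 -0.76732861] 400.25031898648547
```

View pics/scene.png

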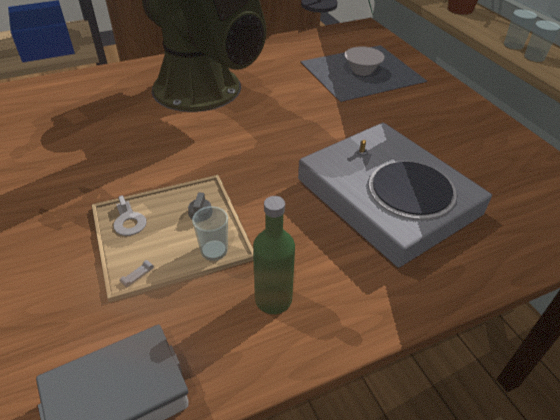

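View pics/side.png

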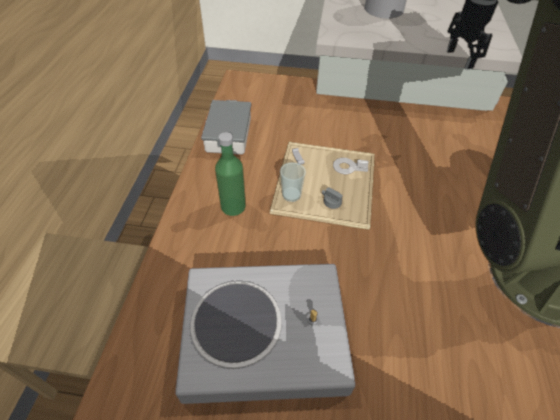

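The scene view shows the plate at (130,222) with its fin at (123,205), the knob at (198,206) behind the glass, and the shaft at (362,147). The side view shows the plate at (345,166), the fin at (362,166), the knob at (332,198) and the shaft at (313,315).

```bash
cat > q.py <<'E'
from h import *
def L(n):
    f=np.load(n+".npz"); k=dict(zip(("fx","fy","cx","cy"),f["k"])); return f["im"],f["d"],k,f["R"],f["t"]
E
python3 - <<'E'
from q import *
np.set_printoptions(precision=4,suppress=True)
for n,l in(("scene",[("plate",130,223,.011),("fin",123,203,.033),("knob",199,203,.045),("tip",363,142,.102)]),("side",[("plate",345,166,.011),("fin",363,164,.033),("knob",332,192,.045),("tip",313,310,.102)])):
    im,d,p,R,t=L(n); P=pts(d,p,R,t)
    for a,u,v,z in l: print(n,a,ray(u,v,z,p,R,t),P[v,u])
    # hob deck points -> min-area rect
    m=((abs(P[...,2]-.07)<.006)&(P[...,1]>-.25)&(P[...,0]>.25)&(d>0)).astype(np.uint8)
    m=cv2.morphologyEx(m,cv2.MORPH_OPEN,np.ones((3,3)))
    print("deck",cv2.minAreaRect((P[m>0][:,:2]).astype(np.float32)),m.sum(),np.median(P[m>0][:,2]))
    for nm,lo,hi,box in(("knob",.02,.06,(.3,.5,-.35,-.15)),("plate",.009,.04,(.2,.5,-.45,-.3))):
        pass
p=arm.camera_params("wrist"); R=cv2.Rodrigues(np.array(p["rvec"]))[0]; t=np.array(p["tvec"]).ravel(); o=arm.get_obs()
print("wrist cam in tool",o["orientation"].T@(-R.T@t-o["eef_pos"]),"\n",o["orientation"].T@R.T,p["fx"])
im,_,_,_,_=L("side"); im2=L("scene")[0]
E
```

```text
scene plate [ 0.4902 -0.289   0.011 ] [ 0.483  -0.2889  0.0042]
scene fin [ 0.4499 -0.2907  0.033 ] [ 0.4493 -0.2907  0.0325]
scene knob [ 0.5244 -0.1493  0.045 ] [ 0.5237 -0.1491  0.0444]
scene tip [0.5389 0.2221 0.102 ] [0.5368 0.2237 0.1002]
deck ((0.562231183052063, 0.5022630095481873), (0.32979393005371094, 1.3612860441207886), 14.64177417755127) 8937 0.06849158066502573
side plate [ 0.4856 -0.2837  0.011 ] [ 0.4852 -0.288   0.0069]
side fin [ 0.4376 -0.2768  0.033 ] [ 0.4362 -0.2869  0.0237]
side knob [ 0.5179 -0.1439  0.045 ] [ 0.5181 -0.1409  0.0482]
side tip [0.5369 0.2228 0.102 ] [0.5369 0.2234 0.1031]
deck ((0.8819858431816101, -0.05483132600784302), (0.5393084287643433, 1.1700505018234253), 49.830963134765625) 14660 0.06991212615180345
wrist cam in tool [ 0.0809  0.0008 -0.1434] 
 [[ 0.0006 -0.9493 -0.3143]
 [ 1.      0.0005  0.0004]
 [-0.0002 -0.3143  0.9493]] 357.5976484022274
```

Emit:
play_rows --series '[{"xyz": [30, -14, 3], "rotation": [0, 0, 3]}, {"xyz": [75, -34, 8], "rotation": [0, 0, 8]}, {"xyz": [120, -54, 12], "rotation": [0, 0, 14]}, {"xyz": [165, -75, 16], "rotation": [0, 0, 18]}, {"xyz": [210, -95, 20], "rotation": [0, 0, 21]}, {"xyz": [255, -115, 25], "rotation": [0, 0, 23.3]}, {"xyz": [290, -130, 29], "rotation": [0, 0, 23.3]}, {"xyz": [302, -137, 30], "rotation": [0, 0, 23.3]}]' --hand -1

```text
clock: 0.9
eef_pos: [0.442, -0.2577, 0.2006]
orientation: [[1.0, 0.002, -0.001], [0.002, -1.0, 0.001], [-0.001, -0.001, -1.0]]
contact_force: [-0.8, 0.3, -0.2]
gripper_width: 0.0855
```

```bash
cat > w.py <<'E'
import sys
from h import *
np.set_printoptions(precision=4,suppress=True)
n=sys.argv[1]; o=arm.get_obs(); im,d,p,R,t=cam("wrist")
np.savez(n,im=im,d=d,R=R,t=t,k=[p[k] for k in("fx","fy","cx","cy")]); cv2.imwrite(f"pics/{n}.png",im)
print(o["clock"],o["eef_pos"],o["orientation"][:,0],o["orientation"][:,2],o["contact_force"],o["gripper_width"])
E
sleep 0; python3 w.py w1
python3 - <<'E'
from q import *
np.set_printoptions(precision=4,suppress=True)
for n,l in(("scene",[("glassfoot",213,252),("bottlefoot",274,300)]),("side",[("glassfoot",291,193),("bottlefoot",232,205)])):
    im,d,p,R,t=L(n)
    for a,u,v in l: print(n,a,ray(u,v,.006,p,R,t))
E
```

```text
0.9 [ 0.442  -0.2577  0.2006] [ 1.      0.002  -0.0008] [-0.0008  0.0009 -1.    ] [-0.7618  0.2548 -0.246 ] 0.08548558593611993
scene glassfoot [ 0.6278 -0.1571  0.006 ]
scene bottlefoot [ 0.7787 -0.093   0.006 ]
side glassfoot [ 0.6262 -0.1583  0.006 ]
side bottlefoot [ 0.7752 -0.0901  0.006 ]
```

View pics/w1.png

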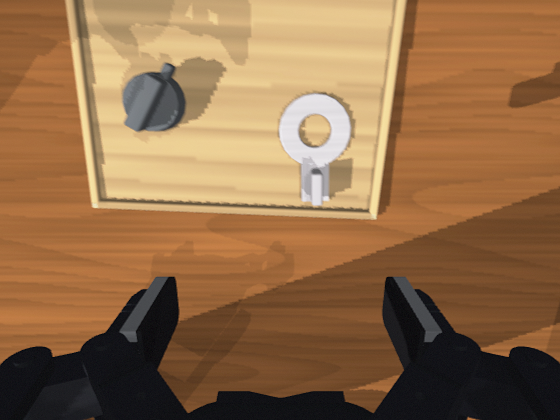

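The wrist view shows the plate's eye near (315,130) with its fin running down to (316,203). The knob is at about (155,102), with its nose at about (168,70).

```bash
python3 - <<'E'
from q import *
np.set_printoptions(precision=4,suppress=True)
im,d,p,R,t=L("w1"); P=pts(d,p,R,t)
hsv=cv2.cvtColor(im,cv2.COLOR_BGR2HSV)
# plate: low saturation bright
m=((hsv[...,1]<60)&(hsv[...,2]>110)).astype(np.uint8); m[240:]=0; m[:,:250]=0; m[:,370:]=0
cs,h=cv2.findContours(m,cv2.RETR_CCOMP,cv2.CHAIN_APPROX_NONE)
i=max(range(len(cs)),key=lambda i:cv2.contourArea(cs[i])); print("outer",cv2.boundingRect(cs[i]))
W=lambda c,z:np.array([ray(u,v,z,p,R,t)[:2] for u,v in c.reshape(-1,2)])
o=W(cs[i],.011); o=o[o[:,0]>0.475]
A=np.c_[2*o,np.ones(len(o))]; s=np.linalg.lstsq(A,(o**2).sum(1),rcond=None)[0]; print("outer circ",s[:2],np.sqrt(s[2]+s[:2]@s[:2]))
j=h[0][i][2]
while j>=0:
    if cv2.contourArea(cs[j])>100: print("hole",cv2.minEnclosingCircle(W(cs[j],.011).astype(np.float32)),W(cs[j],.011).mean(0))
    j=h[0][j][0]
# fin by depth
f=(P[...,2]>.026)&(P[...,2]<.045)&(P[...,0]<.48)&(P[...,0]>.40)&(P[...,1]<-.25)&(P[...,1]>-.33)
q=P[f]; print("fin",f.sum(),q.mean(0),cv2.minAreaRect(q[:,:2].astype(np.float32)))
# knob bar + skirt by depth
b=(abs(P[...,1]+.145)<.06)&(abs(P[...,0]-.52)<.06)
for nm,lo,hi in(("bar",.039,.06),("skirt",.015,.06)):
    q=P[b&(P[...,2]>lo)&(P[...,2]<hi)]; print(nm,len(q),np.median(q[:,2]),cv2.minAreaRect(q[:,:2].astype(np.float32)),cv2.minEnclosingCircle(q[:,:2].astype(np.float32)))
print([ray(u,v,.026,p,R,t) for u,v in((168,69),)])
big=cv2.resize(im[50:150,100:220],None,fx=5,fy=5,interpolation=cv2.INTER_CUBIC); cv2.imwrite("pics/knob1.png",big)
E
```

```text
outer (279, 93, 72, 113)
outer circ [ 0.4881 -0.2895] 0.03267759771206827
hole ((0.48812609910964966, -0.28951773047447205), 0.015510434284806252) [ 0.4883 -0.2895]
fin 365 [ 0.4386 -0.2922  0.0332] ((0.4378632605075836, -0.29220959544181824), (0.029264261946082115, 0.009445141069591045), 2.138831853866577)
bar 1138 0.04600349300298512 ((0.5120132565498352, -0.14854343235492706), (0.014630499295890331, 0.04610899090766907), 58.4649772644043) ((0.5121195316314697, -0.14833979308605194), 0.023552943021059036)
skirt 3123 0.028007116864713803 ((0.5250263214111328, -0.12537863850593567), (0.10143382847309113, 0.058702751994132996), 73.23200225830078) ((0.5317074656486511, -0.12638257443904877), 0.05477005988359451)
[array([ 0.5394, -0.1649,  0.026 ])]
```

View pics/knob1.png

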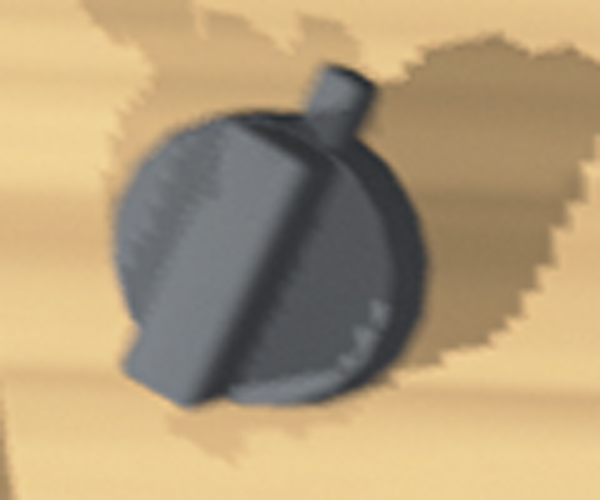

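Checks so far:
- **Knob:** bar top is at z 46 mm (45 expected) and 14.6 x 46 mm in size. The nose direction matches the bar at yaw −31.5°.
- **Plate:** eye at (0.488, −0.2895), ring radius 32.7 mm, fin 50 mm from the eye, yaw about 2.7°.

Next I go to the fin.

Emit:
play_rows --series '[{"xyz": [-2, 17, 20], "rotation": [0, 0, -1.5]}, {"xyz": [-4, 34, 55], "rotation": [0, 0, -2.6]}, {"xyz": [-4, 34, 95], "rotation": [0, 0, -2.6]}, {"xyz": [-4, 34, 125], "rotation": [0, 0, -2.6]}, {"xyz": [-4, 34, 145], "rotation": [0, 0, -2.6]}, {"xyz": [-4, 34, 150], "rotation": [0, 0, -2.6]}, {"xyz": [-4, 34, 150], "rotation": [0, 0, -2.6]}]' --hand -0.1

```text
clock: 1.65
eef_pos: [0.4359, -0.2947, 0.0512]
orientation: [[0.999, 0.044, -0.001], [0.044, -0.999, 0.0], [-0.001, -0.0, -1.0]]
contact_force: [-0.8, 0.4, -0.3]
gripper_width: 0.0468
```

```bash
python3 w.py w2
```

```text
1.65 [ 0.4359 -0.2947  0.0512] [ 0.999   0.0438 -0.0007] [-0.0008  0.0005 -1.    ] [-0.7655  0.4335 -0.2931] 0.046789667690419895
```

View pics/w2.png

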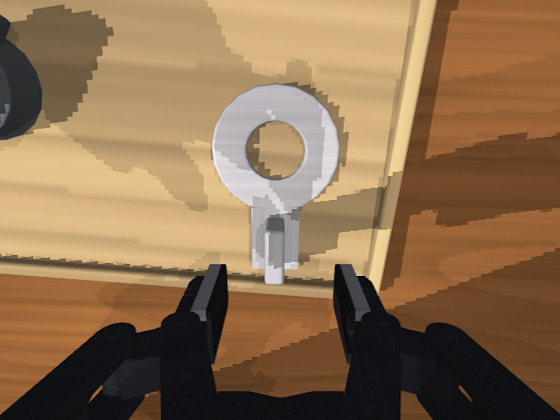

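The fin sits centred at column 276 and the finger midpoint is near 281, which agrees with the computed 2 mm offset. I'll lower and grip.

Emit:
play_rows --series '[{"xyz": [2, -2, 12], "rotation": [0, 0, 0]}, {"xyz": [2, -2, 28], "rotation": [0, 0, 0]}, {"xyz": [2, -2, 36], "rotation": [0, 0, 0]}, {"xyz": [2, -2, 37], "rotation": [0, 0, 0]}, {"xyz": [2, -2, 37], "rotation": [0, 0, 0]}]'

```text
clock: 2.2
eef_pos: [0.4386, -0.2922, 0.0146]
orientation: [[0.999, 0.045, 0.0], [0.045, -0.999, -0.0], [0.0, 0.0, -1.0]]
contact_force: [0.9, 0.6, -0.1]
gripper_width: 0.0471
```

Emit:
play_rows --series '[{"xyz": [0, 0, 0], "rotation": [0, 0, 0]}, {"xyz": [0, 0, 0], "rotation": [0, 0, 0]}, {"xyz": [0, 0, 0], "rotation": [0, 0, 0]}, {"xyz": [0, 0, 0], "rotation": [0, 0, 0]}, {"xyz": [0, 0, 0], "rotation": [0, 0, 0]}, {"xyz": [0, 0, 0], "rotation": [0, 0, 0]}]' --hand 1

```text
clock: 2.8
eef_pos: [0.4387, -0.2924, 0.0149]
orientation: [[0.999, 0.044, 0.001], [0.044, -0.999, -0.001], [0.001, 0.001, -1.0]]
contact_force: [-0.9, -0.2, 7.0]
gripper_width: 0.0086
```

Emit:
play_rows --series '[{"xyz": [0, 0, -15], "rotation": [0, 0, 0]}, {"xyz": [0, 0, -45], "rotation": [0, 0, 0]}, {"xyz": [0, 0, -90], "rotation": [0, 0, 0]}, {"xyz": [0, 0, -130], "rotation": [0, 0, 0]}, {"xyz": [5, -25, -155], "rotation": [0, 0, 0]}, {"xyz": [15, -65, -165], "rotation": [0, 0, 0]}, {"xyz": [25, -110, -165], "rotation": [0, 0, 0]}, {"xyz": [33, -155, -165], "rotation": [0, 0, 0]}]'

```text
clock: 3.6
eef_pos: [0.4645, -0.1344, 0.1798]
orientation: [[0.999, 0.044, 0.001], [0.044, -0.999, -0.0], [0.001, 0.0, -1.0]]
contact_force: [0.5, -0.3, -0.2]
gripper_width: 0.0083
```

Emit:
play_rows --series '[{"xyz": [8, -45, 0], "rotation": [0, 0, 0]}, {"xyz": [16, -90, 0], "rotation": [0, 0, 0]}, {"xyz": [24, -135, 0], "rotation": [0, 0, 0]}, {"xyz": [32, -180, 0], "rotation": [0, 0, 0]}, {"xyz": [40, -220, 0], "rotation": [0, 0, 0]}, {"xyz": [44, -250, 0], "rotation": [0, 0, 0]}, {"xyz": [46, -264, 0], "rotation": [0, 0, 0]}, {"xyz": [46, -264, 0], "rotation": [0, 0, 0]}]'

```text
clock: 4.4
eef_pos: [0.4985, 0.131, 0.1791]
orientation: [[0.999, 0.047, -0.0], [0.047, -0.999, -0.0], [-0.0, 0.0, -1.0]]
contact_force: [-1.0, -0.3, -0.9]
gripper_width: 0.0084
```

```bash
python3 w.py w3; python3 - <<'E'
from q import *
im,d,p,R,t=L("side")
c=[ray(u,v,.07,p,R,t)[:2] for u,v in((188,268),(337,265),(352,388),(180,390))]; print(c)
print(ray(237,322,.081,p,R,t))
E
```

```text
4.4 [0.4985 0.131  0.1791] [ 0.9989  0.0465 -0.0003] [-0.0003 -0.0001 -1.    ] [-0.9728 -0.3362 -0.877 ] 0.008388322747219531
[array([0.81153792, 0.15229399]), array([0.49425034, 0.09339212]), array([0.45314966, 0.34457859]), array([0.75231453, 0.39484738])]
[0.67905884 0.260545   0.081     ]
```

View pics/w3.png

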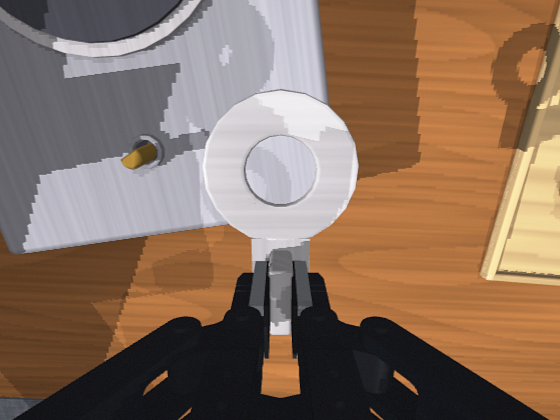

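The plate is held level, with its eye at about (281,170). The brass shaft's tip is at about (127,158) and the collar at (147,152). Now I measure both, and crop the shaft to see its flat.

```bash
cat > m.py <<'E'
import sys
from q import *
np.set_printoptions(precision=4,suppress=True)
def shaft(n):
    im,d,p,R,t=L(n); P=pts(d,p,R,t)
    b=(np.hypot(P[...,0]-.538,P[...,1]-.2225)<.03)&(d>0)
    q=P[b&(P[...,2]>.1)&(P[...,2]<.106)]; print("tip depth pts",len(q),q.mean(0),np.ptp(q[:,:2],axis=0),np.median(q[:,2]))
    hsv=cv2.cvtColor(im,cv2.COLOR_BGR2HSV)
    top=(b&(P[...,2]>.0995)).astype(np.uint8); ys,xs=np.nonzero(top); W=np.array([ray(u,v,.102,p,R,t)[:2] for u,v in zip(xs,ys)])
    print("top mask ray mean",W.mean(0),cv2.minEnclosingCircle(W.astype(np.float32)),cv2.minAreaRect(W.astype(np.float32)))
    c=P[b&(P[...,2]>.0745)&(P[...,2]<.0795)]; print("collar",len(c),cv2.minEnclosingCircle(c[:,:2].astype(np.float32)),np.median(c[:,2]))
    s=P[b&(P[...,2]>.082)&(P[...,2]<.098)]; print("shaft side",len(s),s.mean(0))
    return im,xs,ys,P
if __name__=="__main__":
    n=sys.argv[1]; im,xs,ys,P=shaft(n); u,v=int(xs.mean()),int(ys.mean()); print(u,v)
    k=int(sys.argv[2]); c=im[max(v-k,0):v+k,max(u-k,0):u+k]; cv2.imwrite(f"pics/{n}_s.png",cv2.resize(c,(560,560),interpolation=cv2.INTER_CUBIC))
E
python3 m.py w3 32
python3 - <<'E'
from q import *
im,d,p,R,t=L("w3"); P=pts(d,p,R,t)
m=((P[...,2]>.16)&(P[...,2]<.185)&(d>0)).astype(np.uint8); m[:,:195]=0; m[:,370:]=0
cs,h=cv2.findContours(m,cv2.RETR_CCOMP,cv2.CHAIN_APPROX_NONE)
for c in cs:
    if cv2.contourArea(c)>2000:
        w=np.array([ray(u,v,.175,p,R,t)[:2] for u,v in c.reshape(-1,2)]).astype(np.float32); print(cv2.minEnclosingCircle(w),w.mean(0))
print(np.median(P[m>0][:,2]))
b=(abs(P[...,2]-.07)<.004)&(d>0)
E
```

```text
tip depth pts 298 [0.5343 0.2236 0.1024] [0.0123 0.0141] 0.10257439250643025
top mask ray mean [0.5343 0.2237] ((0.5349449515342712, 0.2244257926940918), 0.007250783033668995) ((0.5339180827140808, 0.22335730493068695), (0.009752768091857433, 0.014375860802829266), 35.38776397705078)
collar 512 ((0.5353356599807739, 0.22486725449562073), 0.01221445295959711) 0.07744551622609151
shaft side 164 [0.5364 0.2194 0.0903]
132 159
((0.5389925837516785, 0.13200441002845764), 0.04120751842856407) [0.5406701  0.13208364]
((0.5476890206336975, 0.13240210711956024), 0.01519472524523735) [0.54774064 0.13249782]
0.17596294163972603
```

View pics/w3_s.png

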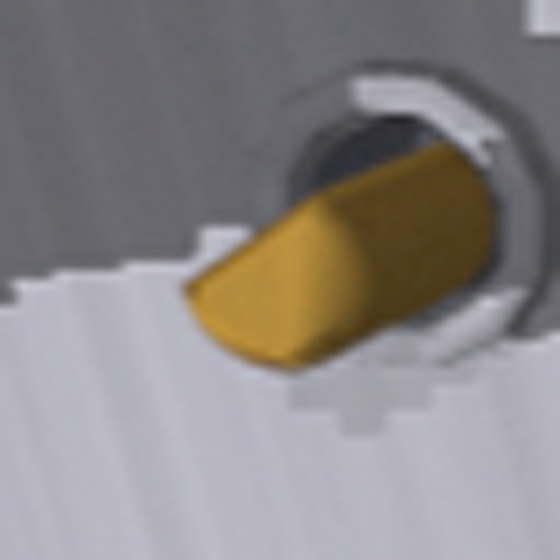

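The shaft axis is at (0.535, 0.2246), with collar radius 12.2 and tip radius 7.2, both as given. The flat faces yaw ≈ +35°, away from where the tab will point. Moving the eye over the shaft.

Emit:
play_rows --series '[{"xyz": [-2, -20, 0], "rotation": [0, 0, 0]}, {"xyz": [-5, -55, 0], "rotation": [0, 0, 0]}, {"xyz": [-8, -85, 0], "rotation": [0, 0, 0]}, {"xyz": [-8, -93, 15], "rotation": [0, 0, 0]}, {"xyz": [-8, -93, 35], "rotation": [0, 0, 0]}, {"xyz": [-8, -93, 50], "rotation": [0, 0, 0]}, {"xyz": [-8, -93, 54], "rotation": [0, 0, 0]}, {"xyz": [-8, -93, 54], "rotation": [0, 0, 0]}]'

```text
clock: 5.25
eef_pos: [0.4866, 0.2213, 0.1247]
orientation: [[0.999, 0.043, -0.001], [0.043, -0.999, -0.001], [-0.001, 0.001, -1.0]]
contact_force: [-0.2, 0.4, -0.0]
gripper_width: 0.0084
```

```bash
python3 w.py w4; python3 - <<'E'
from q import *
np.set_printoptions(precision=4,suppress=True)
im,d,p,R,t=L("w4"); P=pts(d,p,R,t)
m=((P[...,2]>.113)&(P[...,2]<.130)&(d>0)).astype(np.uint8)
cs,h=cv2.findContours(m,cv2.RETR_CCOMP,cv2.CHAIN_APPROX_NONE)
for c in cs:
    if cv2.contourArea(c)>1500:
        w=np.array([ray(u,v,.121,p,R,t)[:2] for u,v in c.reshape(-1,2)]).astype(np.float32); print(cv2.minEnclosingCircle(w))
q=P[(P[...,2]>.099)&(P[...,2]<.106)&(np.hypot(P[...,0]-.535,P[...,1]-.2246)<.012)]; print(len(q),cv2.minEnclosingCircle(q[:,:2].astype(np.float32)),cv2.minAreaRect(q[:,:2].astype(np.float32)))
E
```

```text
5.25 [0.4866 0.2213 0.1247] [ 0.9991  0.0432 -0.0012] [-0.0011 -0.0006 -1.    ] [-0.2067  0.397  -0.0063] 0.008380988679680205
((0.5271584987640381, 0.22216291725635529), 0.041090257465839386)
((0.5357015132904053, 0.22256000339984894), 0.015224894508719444)
527 ((0.534857988357544, 0.22538074851036072), 0.007057924289256334) ((0.5335440635681152, 0.22432444989681244), (0.010025926865637302, 0.013669369742274284), 34.23579025268555)
```

Emit:
play_rows --series '[{"xyz": [-1, -2.5, 4], "rotation": [0, 0, 0]}, {"xyz": [-1, -2.5, 12], "rotation": [0, 0, 0]}, {"xyz": [-1, -2.5, 22], "rotation": [0, 0, 0]}, {"xyz": [-1, -2.5, 32], "rotation": [0, 0, 0]}, {"xyz": [-1, -2.5, 39], "rotation": [0, 0, 0]}, {"xyz": [-1, -2.5, 43], "rotation": [0, 0, 0]}, {"xyz": [-1, -2.5, 44.5], "rotation": [0, 0, 0]}, {"xyz": [-1, -2.5, 44.5], "rotation": [0, 0, 0]}]'

```text
clock: 6.1
eef_pos: [0.4855, 0.225, 0.0807]
orientation: [[0.999, 0.045, -0.0], [0.045, -0.999, -0.0], [-0.0, 0.0, -1.0]]
contact_force: [-1.1, 0.6, -0.6]
gripper_width: 0.0083
```

Emit:
play_rows --series '[{"xyz": [0, 0, 0.7], "rotation": [0, 0, 0]}, {"xyz": [0, 0, 1.4], "rotation": [0, 0, 0]}, {"xyz": [0, 0, 1.4], "rotation": [0, 0, 0]}, {"xyz": [0, 0, 1.4], "rotation": [0, 0, 0]}]'

```text
clock: 6.5
eef_pos: [0.4855, 0.225, 0.0795]
orientation: [[0.999, 0.045, 0.0], [0.045, -0.999, 0.0], [0.0, -0.0, -1.0]]
contact_force: [0.4, -0.0, -0.0]
gripper_width: 0.0082
```

```bash
python3 w.py w5; python3 - <<'E'
from q import *
np.set_printoptions(precision=4,suppress=True)
im,d,p,R,t=L("w5"); P=pts(d,p,R,t)
m=((P[...,2]>.068)&(P[...,2]<.085)&(d>0)&(np.hypot(P[...,0]-.535,P[...,1]-.2246)<.03)&(np.hypot(P[...,0]-.535,P[...,1]-.2246)>.02))
q=P[m]; A=np.c_[q[:,:2]-[.535,.2246],np.ones(len(q))]; print("plane slope,height",np.linalg.lstsq(A,q[:,2],rcond=None)[0])
q=P[(abs(P[...,2]-.07)<.006)&(np.hypot(P[...,0]-.535,P[...,1]-.2246)>.036)&(np.hypot(P[...,0]-.535,P[...,1]-.2246)<.05)&(P[...,0]>.535)]; print("deck z",np.median(q[:,2]),len(q))
E
```

```text
6.5 [0.4855 0.225  0.0795] [0.999  0.0446 0.0002] [ 0.0002  0.0001 -1.    ] [ 0.4211 -0.041  -0.0352] 0.00817092201361758
plane slope,height [-0.0003  0.0007  0.0764]
deck z 0.0708902110145051 11906
```

The plate is level about 0.5 mm above the deck (top 76.4, deck 70.9). Releasing and lifting.

Emit:
play_rows --series '[{"xyz": [0, 0, 0], "rotation": [0, 0, 0]}, {"xyz": [0, 0, 0], "rotation": [0, 0, 0]}, {"xyz": [0, 0, 0], "rotation": [0, 0, 0]}, {"xyz": [0, 0, 0], "rotation": [0, 0, 0]}, {"xyz": [0, 0, 0], "rotation": [0, 0, 0]}]' --hand -0.1

```text
clock: 7.05
eef_pos: [0.4854, 0.2249, 0.0794]
orientation: [[0.999, 0.044, 0.0], [0.044, -0.999, 0.0], [0.0, -0.0, -1.0]]
contact_force: [0.4, -0.1, -0.1]
gripper_width: 0.0467
```

Emit:
play_rows --series '[{"xyz": [0, 0, -5], "rotation": [0, 0, 0]}, {"xyz": [0, 0, -25], "rotation": [0, 0, 0]}, {"xyz": [0, 0, -50], "rotation": [0, 0, 0]}, {"xyz": [10, 0, -65], "rotation": [0, 0, 0]}, {"xyz": [15, 0, -65], "rotation": [0, 0, 0]}, {"xyz": [15, 0, -65], "rotation": [0, 0, 0]}]'

```text
clock: 7.65
eef_pos: [0.5006, 0.2255, 0.144]
orientation: [[0.999, 0.044, 0.0], [0.044, -0.999, -0.0], [0.0, 0.0, -1.0]]
contact_force: [-0.3, -0.2, -0.3]
gripper_width: 0.0474
```

```bash
python3 w.py w6; python3 m.py w6 70;  python3 - <<'E'
from q import *
np.set_printoptions(precision=4,suppress=True)
im,d,p,R,t=L("w6"); P=pts(d,p,R,t)
r=np.hypot(P[...,0]-.535,P[...,1]-.2246)
q=P[(P[...,2]>.068)&(P[...,2]<.085)&(d>0)&(r<.03)&(r>.02)]; A=np.c_[q[:,:2]-[.535,.2246],np.ones(len(q))]; print("plane slope,height",np.linalg.lstsq(A,q[:,2],rcond=None)[0])
m=((P[...,2]>.0735)&(P[...,2]<.09)&(r<.045)).astype(np.uint8)
ys,xs=np.nonzero(m); 
w=np.array([ray(u,v,.075,p,R,t)[:2] for u,v in zip(xs,ys)]); k=w[:,0]>.525; c=cv2.convexHull(w[k].astype(np.float32)).reshape(-1,2)
c=c[c[:,0]>.53]; A=np.c_[2*c,np.ones(len(c))]; s=np.linalg.lstsq(A,(c**2).sum(1),rcond=None)[0]; print("ring",s[:2],np.sqrt(s[2]+s[:2]@s[:2]))
E
```

```text
7.65 [0.5006 0.2255 0.144 ] [0.999  0.0442 0.    ] [ 0. -0. -1.] [-0.3178 -0.2186 -0.3031] 0.047412873970930136
tip depth pts 390 [0.5344 0.2246 0.1025] [0.0129 0.0129] 0.10250364083135154
top mask ray mean [0.3976 0.1991] ((0.4409281313419342, 0.2129100263118744), 0.10098415613174438) ((0.4560188055038452, 0.21401400864124298), (0.17131482064723969, 0.1451171338558197), 2.562181234359741)
collar 5948 ((0.5379950404167175, 0.22249363362789154), 0.03003394976258278) 0.07589323857787789
shaft side 141 [0.5379 0.2258 0.0901]
312 385
plane slope,height [-0.0002  0.0006  0.0759]
ring [0.5344 0.2262] 0.03250229079820282
```

View pics/w6.png

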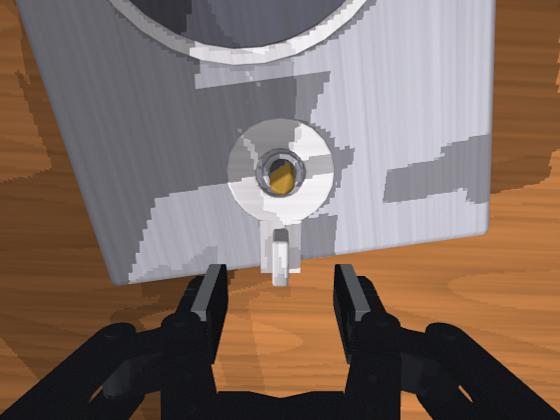

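The plate lies flat round the collar, with its ring centre within 2 mm of the axis and the tab over the near edge. The shaft top is at about (282,183). Refining the tip's centre and flat from this view.

```bash
python3 - <<'E'
from q import *
from scipy.optimize import least_squares
np.set_printoptions(precision=4,suppress=True)
for n in("w3","w4","w6"):
    im,d,p,R,t=L(n); P=pts(d,p,R,t)
    m=(P[...,2]>.0985)&(P[...,2]<.107)&(np.hypot(P[...,0]-.535,P[...,1]-.2246)<.014)
    q=P[m][:,:2]; h=cv2.convexHull(q.astype(np.float32)).reshape(-1,2)
    # support-function: D of radius 7, flat at 3
    a=np.radians(np.arange(0,360,5)); N=np.c_[np.cos(a),np.sin(a)]; S=(h@N.T).max(0)
    def sup(v):
        k=np.abs((a-v[2]+np.pi)%(2*np.pi)-np.pi); al=np.arccos(3/7)
        return N@v[:2]+v[3]*np.cos(np.maximum(al-k,0))
    r=[least_squares(lambda v:sup(v)-S,[.535,.2246,g,.007]) for g in np.radians([35,215])]
    print(n,len(q),[(x.x[:2],np.degrees(x.x[2]),x.x[3],x.cost*1e6) for x in r],cv2.minAreaRect(h))
E
```

```text
w3 315 [(array([0.5351, 0.2251]), np.float64(36.77367455302519), np.float64(0.006977982427085458), np.float64(1.7867444612523018)), (array([0.5336, 0.224 ]), np.float64(216.18436380990357), np.float64(0.006922541268674282), np.float64(26.117928426305863))] ((0.5334286093711853, 0.22407910227775574), (0.009943565353751183, 0.014403629116714), 36.28218460083008)
w4 534 [(array([0.5351, 0.2253]), np.float64(33.57970822739353), np.float64(0.006881972891161011), np.float64(0.28000574810555795)), (array([0.5336, 0.2243]), np.float64(216.18651924175612), np.float64(0.00682618976699725), np.float64(24.36552610382771))] ((0.5335938930511475, 0.22423486411571503), (0.010017016902565956, 0.01383973564952612), 34.929603576660156)
w6 409 [(array([0.5351, 0.2253]), np.float64(35.79665044065835), np.float64(0.006817865264350882), np.float64(0.3932857715501291)), (array([0.5337, 0.2242]), np.float64(218.73107589601665), np.float64(0.006771527418044385), np.float64(20.072335361188987))] ((0.5336699485778809, 0.2242269068956375), (0.009861591272056103, 0.013665135949850082), 35.088356018066406)
```

Emit:
play_rows --series '[{"xyz": [0, 10, -20], "rotation": [0, 0, 2]}, {"xyz": [0, 45, -35], "rotation": [0, 0, 8]}, {"xyz": [-1, 90, -40], "rotation": [0, 0, 14]}, {"xyz": [-2, 135, -40], "rotation": [0, 0, 20]}, {"xyz": [-3, 180, -40], "rotation": [0, 0, 26]}, {"xyz": [-4, 225, -40], "rotation": [0, 0, 31]}, {"xyz": [-5, 270, -40], "rotation": [0, 0, 34]}, {"xyz": [-5, 315, -30], "rotation": [0, 0, 34]}]'

```text
clock: 8.5
eef_pos: [0.509, -0.091, 0.1742]
orientation: [[0.852, -0.523, 0.0], [-0.523, -0.852, -0.0], [0.0, -0.0, -1.0]]
contact_force: [0.2, 0.7, 0.4]
gripper_width: 0.0472
```

```bash
cat > go.py <<'E'
# go.py x y z yaw : shift in tool axes from the measured pose
import sys; from h import *
from scipy.spatial.transform import Rotation as Ro
o=arm.get_obs(); T=np.array(o["orientation"]); g=[float(a) for a in sys.argv[1:]]
c,s=np.cos(np.radians(g[3])),np.sin(np.radians(g[3])); W=np.array([[c,s,0],[s,-c,0],[0,0,-1]])
print("xyz",np.round(T.T@(np.array(g[:3])-o["eef_pos"])*1e3,1),"rot",np.round(Ro.from_matrix(T.T@W).as_rotvec(degrees=True),1),"F",np.round(o["contact_force"],1))
E
python3 go.py .512 -.1485 .13 -31.5
```

```text
xyz [32.6 47.5 44.3] rot [-0.  -0.  -0.1] F [0.2 0.7 0.4]
```

Emit:
play_rows --series '[{"xyz": [14, 20, 12], "rotation": [0, 0, 0]}, {"xyz": [28, 40, 30], "rotation": [0, 0, 0]}, {"xyz": [32.5, 47.5, 44], "rotation": [0, 0, 0]}, {"xyz": [32.5, 47.5, 44], "rotation": [0, 0, 0]}, {"xyz": [32.5, 47.5, 44], "rotation": [0, 0, 0]}]'

```text
clock: 9.0
eef_pos: [0.5122, -0.1459, 0.1302]
orientation: [[0.853, -0.521, -0.001], [-0.521, -0.853, 0.001], [-0.001, 0.0, -1.0]]
contact_force: [-0.0, 0.5, 0.8]
gripper_width: 0.0469
```

```bash
python3 w.py w7; python3 - <<'E'
from q import *
np.set_printoptions(precision=4,suppress=True)
im,d,p,R,t=L("w7"); P=pts(d,p,R,t)
r=np.hypot(P[...,0]-.512,P[...,1]+.1485)
q=P[(r<.035)&(P[...,2]>.041)&(P[...,2]<.05)]; print("bar",len(q),np.median(q[:,2]),cv2.minAreaRect(q[:,:2].astype(np.float32)))
q=P[(r<.05)&(P[...,2]>.021)&(P[...,2]<.03)]; print("skirt top",len(q),np.median(q[:,2]),cv2.minAreaRect(q[:,:2].astype(np.float32)))
f=q[np.argmax(np.hypot(q[:,0]-.512,q[:,1]+.1485))]-[.512,-.1485,0]; print("farthest",f,np.degrees(np.arctan2(f[1],f[0])))
E
python3 go.py .512 -.1485 .028 -31.5
```

```text
9.0 [ 0.5122 -0.1459  0.1302] [ 0.8533 -0.5214 -0.0011] [-0.0009  0.0005 -1.    ] [-0.0072  0.4726  0.7686] 0.046880742738686955
bar 1323 0.0460462354528633 ((0.5123999714851379, -0.14868265390396118), (0.013635477982461452, 0.04557720944285393), 58.287696838378906)
skirt top 2332 0.027127844362990244 ((0.5133557915687561, -0.15101495385169983), (0.04805741459131241, 0.053730521351099014), 20.616113662719727)
farthest [ 0.0319 -0.017   0.0269] -28.06888762195908
xyz [  0.9   2.6 102.8] rot [-0.  -0.   0.1] F [ 0.5 -0.8  0.4]
```

View pics/w7.png

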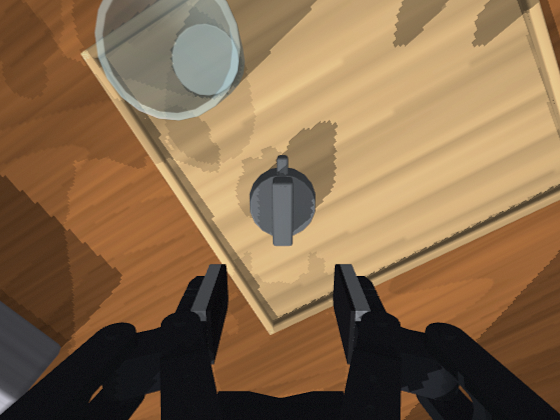

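The knob is centred at (283,208) with its bar vertical and its nose pointing up, along tool +x. The measured pose is (0.5124, −0.1487), yaw −31.7°. Lowering and gripping.

Emit:
play_rows --series '[{"xyz": [0.5, 1.4, 20], "rotation": [0, 0, 0.2]}, {"xyz": [1.1, 2.8, 55], "rotation": [0, 0, 0.2]}, {"xyz": [1.1, 2.8, 80], "rotation": [0, 0, 0.2]}, {"xyz": [1.1, 2.8, 95], "rotation": [0, 0, 0.2]}, {"xyz": [1.1, 2.8, 100], "rotation": [0, 0, 0.2]}, {"xyz": [1.1, 2.8, 100.5], "rotation": [0, 0, 0.2]}, {"xyz": [1.1, 2.8, 100.5], "rotation": [0, 0, 0.2]}]'

```text
clock: 9.75
eef_pos: [0.5125, -0.1495, 0.031]
orientation: [[0.852, -0.524, 0.002], [-0.524, -0.852, -0.001], [0.002, -0.0, -1.0]]
contact_force: [0.7, 0.9, 0.3]
gripper_width: 0.0473
```

Emit:
play_rows --series '[{"xyz": [0, 0, 0], "rotation": [0, 0, 0]}, {"xyz": [0, 0, 0], "rotation": [0, 0, 0]}, {"xyz": [0, 0, 0], "rotation": [0, 0, 0]}, {"xyz": [0, 0, 0], "rotation": [0, 0, 0]}, {"xyz": [0, 0, 0], "rotation": [0, 0, 0]}, {"xyz": [0, 0, 0], "rotation": [0, 0, 0]}]' --hand 1

```text
clock: 10.35
eef_pos: [0.5122, -0.1498, 0.0307]
orientation: [[0.851, -0.525, 0.001], [-0.525, -0.851, -0.0], [0.001, -0.0, -1.0]]
contact_force: [-1.4, 1.0, 6.0]
gripper_width: 0.0123
```

Emit:
play_rows --series '[{"xyz": [0, 0, -10], "rotation": [0, 0, 0]}, {"xyz": [0, 0, -35], "rotation": [0, 0, 0]}, {"xyz": [0, 0, -75], "rotation": [0, 0, 0]}, {"xyz": [0, 0, -115], "rotation": [0, 0, 0]}, {"xyz": [0, 0, -145], "rotation": [0, 0, 0]}, {"xyz": [0, 0, -150], "rotation": [0, 0, 0]}, {"xyz": [0, 0, -150], "rotation": [0, 0, 0]}]'

```text
clock: 11.05
eef_pos: [0.512, -0.1498, 0.1809]
orientation: [[0.851, -0.525, 0.002], [-0.525, -0.851, -0.001], [0.002, -0.0, -1.0]]
contact_force: [-0.0, 0.3, -1.2]
gripper_width: 0.0121
```

```bash
python3 w.py w8; python3 - <<'E'
from q import *
np.set_printoptions(precision=4,suppress=True)
o=arm.get_obs(); T=np.array(o["orientation"])
im,d,p,R,t=L("w8"); P=(pts(d,p,R,t)-o["eef_pos"])@T
k=(d>0)&(abs(P[...,1])<.045)&(abs(P[...,0])<.05)
for nm,lo,hi in(("bar top",-.025,-.008),("skirt top",-.005,.008)):
    q=P[k&(P[...,2]>lo)&(P[...,2]<hi)&(np.hypot(P[...,0],P[...,1])<.04)]; print(nm,len(q),np.median(q,0) if len(q) else 0, q.min(0),q.max(0))
E
python3 go.py .5351 .2253 .18 35
```

```text
11.05 [ 0.512  -0.1498  0.1809] [ 0.8512 -0.5248  0.0019] [ 0.0018 -0.0007 -1.    ] [-0.0427  0.3465 -1.1622] 0.012145543300362339
bar top 4600 [ 0.0081  0.0006 -0.0167] [-0.0234 -0.0194 -0.025 ] [ 0.0232  0.0203 -0.008 ]
skirt top 2970 [0.0156 0.0002 0.0024] [-0.0043 -0.0235 -0.005 ] [0.0358 0.0243 0.008 ]
xyz [-176.7 -331.5   -0.4] rot [ -0.    0.  -66.6] F [-0.   0.8 -0.4]
```

View pics/w8.png

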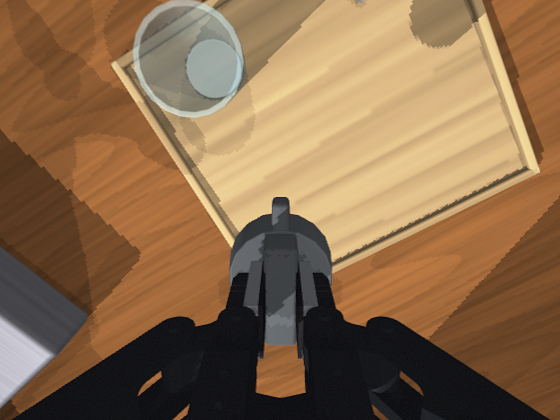

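The knob is gripped centrally: its nose reaches 35.8 mm along tool +x and the skirt is symmetric across y. Carrying it to the shaft.

Emit:
play_rows --series '[{"xyz": [-10, -19, 0], "rotation": [0, 0, -5]}, {"xyz": [-28, -53, 0], "rotation": [0, 0, -12]}, {"xyz": [-49, -92, 0], "rotation": [0, 0, -20]}, {"xyz": [-70, -131, 0], "rotation": [0, 0, -28]}, {"xyz": [-91, -170, 0], "rotation": [0, 0, -36]}, {"xyz": [-112, -209, 0], "rotation": [0, 0, -44]}, {"xyz": [-133, -248, 0], "rotation": [0, 0, -52]}, {"xyz": [-150, -282, 0], "rotation": [0, 0, -59]}]'

```text
clock: 11.9
eef_pos: [0.5312, 0.1711, 0.1782]
orientation: [[0.885, 0.465, -0.003], [0.465, -0.885, -0.001], [-0.003, -0.001, -1.0]]
contact_force: [-0.1, -0.0, -0.7]
gripper_width: 0.0124
```

Emit:
play_rows --series '[{"xyz": [0, 0, 0], "rotation": [0, 0, -4]}, {"xyz": [0, 0, 0], "rotation": [0, 0, -7]}, {"xyz": [0, 0, 0], "rotation": [0, 0, -7.6]}, {"xyz": [0, 0, 0], "rotation": [0, 0, -7.6]}]'

```text
clock: 12.3
eef_pos: [0.5318, 0.1688, 0.1788]
orientation: [[0.82, 0.572, -0.002], [0.572, -0.82, -0.0], [-0.002, -0.001, -1.0]]
contact_force: [-0.2, -0.1, -0.3]
gripper_width: 0.0124
```

```bash
python3 go.py .5351 .2253 .14 35
```

```text
xyz [ 35.1 -44.4  38.8] rot [-0.   0.1 -0.1] F [-0.2 -0.1 -0.3]
```

```bash
python3 w.py w9; cat > fit.py <<'E'
import sys
from q import *
from scipy.optimize import least_squares
np.set_printoptions(precision=4,suppress=True)
n=sys.argv[1]
im,d,p,R,t=L(n); P=pts(d,p,R,t)
m=(P[...,2]>.0985)&(P[...,2]<.107)&(np.hypot(P[...,0]-.535,P[...,1]-.2246)<.014)
q=P[m][:,:2]; h=cv2.convexHull(q.astype(np.float32)).reshape(-1,2)
a=np.radians(np.arange(0,360,5)); N=np.c_[np.cos(a),np.sin(a)]; S=(h@N.T).max(0)
def sup(v):
    k=np.abs((a-v[2]+np.pi)%(2*np.pi)-np.pi); return N@v[:2]+v[3]*np.cos(np.maximum(np.arccos(3/7)-k,0))
x=least_squares(lambda v:sup(v)-S,[.535,.2246,.6,.007]); print(len(q),x.x[:2],np.degrees(x.x[2]),x.x[3],x.cost*1e6,P[m][:,2].max())
o=arm.get_obs(); T=np.array(o["orientation"]); Q=(P-o["eef_pos"])@T
k=(d>0)&(Q[...,2]>-.003)&(Q[...,2]<.012)&(np.hypot(Q[...,0],Q[...,1])<.045)
w=Q[k]; print("skirt y",w[(w[:,0]>.0)&(w[:,0]<.02)][:,1].min(),w[(w[:,0]>.0)&(w[:,0]<.02)][:,1].max()," nose",w[w[:,0]>.031][:,1].min(),w[w[:,0]>.031][:,1].max(),w[:,0].max(), np.median(w[:,2]))
E
python3 fit.py w9
```

```text
12.3 [0.5318 0.1688 0.1788] [ 0.8203  0.5719 -0.0017] [-0.0018 -0.0005 -1.    ] [-0.1642 -0.0994 -0.3248] 0.012403001255725106
311 [0.5351 0.2252] 35.84459134617932 0.0069002610822564 0.6781606953729761 0.10488419714919087
skirt y -0.02328717941308613 0.025078665047633442  nose -0.002960793029336667 0.004655406634954511 0.034522390866020734 0.004190063436988479
```

This view gives the same shaft position, (0.5351, 0.2252) at 35.8°. It sees the knob's centre about +0.9 mm along tool y, probably camera bias, so I aim in between.

```bash
python3 go.py .535 .2258 .135 35.5
```

```text
xyz [ 35.2 -45.   44.1] rot [-0.   0.1 -0.6] F [ 0.2 -0.5 -0.2]
```

Emit:
play_rows --series '[{"xyz": [14, -18, 0], "rotation": [0, 0.1, -0.6]}, {"xyz": [30, -38, 0], "rotation": [0, 0.1, -0.6]}, {"xyz": [35, -45, 12], "rotation": [0, 0.1, -0.6]}, {"xyz": [35, -45, 30], "rotation": [0, 0.1, -0.6]}, {"xyz": [35, -45, 42], "rotation": [0, 0.1, -0.6]}, {"xyz": [35, -45, 44], "rotation": [0, 0.1, -0.6]}, {"xyz": [35, -45, 44], "rotation": [0, 0.1, -0.6]}, {"xyz": [35, -45, 44], "rotation": [0, 0.1, -0.6]}]'

```text
clock: 13.15
eef_pos: [0.5354, 0.2258, 0.1365]
orientation: [[0.814, 0.581, 0.002], [0.581, -0.814, 0.001], [0.003, 0.0, -1.0]]
contact_force: [1.0, -0.6, -0.6]
gripper_width: 0.0124
```

```bash
python3 go.py .535 .2258 .1275 35.5; python3 - <<'E'
from h import *
im,d,p,R,t=cam("side"); cv2.imwrite("pics/s2.png",cv2.resize(im[265:345,260:370],None,fx=6,fy=6,interpolation=cv2.INTER_CUBIC))
E
```

```text
xyz [-0.3 -0.3  9. ] rot [ 0.  -0.2  0. ] F [ 1.  -0.6 -0.6]
```

View pics/s2.png

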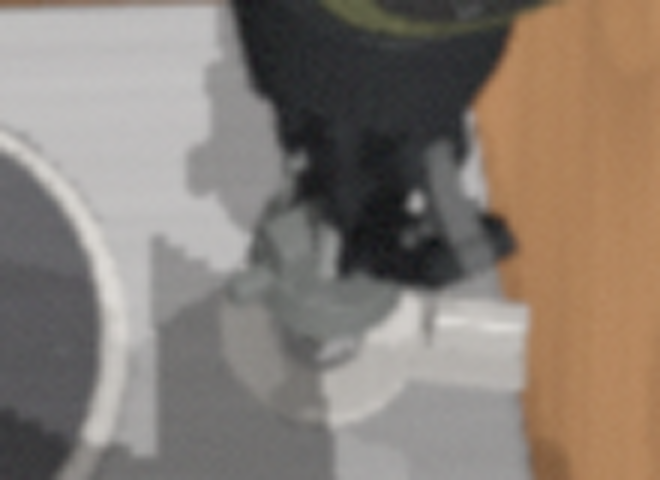

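The side view shows the knob above the shaft and clear of the plate at (330,300), with its nose toward the hotplate. Descending in steps while watching the force.

Emit:
play_rows --series '[{"xyz": [-0.3, -0.3, 4], "rotation": [0, -0.1, 0]}, {"xyz": [-0.3, -0.3, 8], "rotation": [0, -0.1, 0]}, {"xyz": [-0.3, -0.3, 11], "rotation": [0, -0.1, 0]}, {"xyz": [-0.3, -0.3, 13], "rotation": [0, -0.1, 0]}, {"xyz": [-0.3, -0.3, 14.5], "rotation": [0, -0.1, 0]}, {"xyz": [-0.3, -0.3, 14.5], "rotation": [0, -0.1, 0]}]'

```text
clock: 13.8
eef_pos: [0.5351, 0.2264, 0.1217]
orientation: [[0.814, 0.581, 0.002], [0.581, -0.814, 0.001], [0.002, 0.0, -1.0]]
contact_force: [4.2, 3.8, 2.0]
gripper_width: 0.0125
```

Entering: the vertical force is only 2 N, with about 5.6 N of side push along tool +x. I'll ease 0.7 mm that way and go on.

Emit:
play_rows --series '[{"xyz": [0.7, 0, 0], "rotation": [0, 0, 0]}, {"xyz": [0.7, 0, 1.5], "rotation": [0, 0, 0]}, {"xyz": [0.7, 0, 3], "rotation": [0, 0, 0]}, {"xyz": [0.7, 0, 4], "rotation": [0, 0, 0]}, {"xyz": [0.7, 0, 4], "rotation": [0, 0, 0]}]'

```text
clock: 14.3
eef_pos: [0.5353, 0.2265, 0.1172]
orientation: [[0.814, 0.581, 0.0], [0.581, -0.814, 0.0], [0.0, -0.0, -1.0]]
contact_force: [4.2, 3.1, -0.6]
gripper_width: 0.0124
```

About 9.5 mm deep with no axial force, so the flats match. Still a small side push; continuing down to home.

Emit:
play_rows --series '[{"xyz": [0.6, 0, 0], "rotation": [0, 0, 0]}, {"xyz": [0.6, 0, 2], "rotation": [0, 0, 0]}, {"xyz": [0.6, 0, 4], "rotation": [0, 0, 0]}, {"xyz": [0.6, 0, 6], "rotation": [0, 0, 0]}, {"xyz": [0.6, 0, 7.5], "rotation": [0, 0, 0]}, {"xyz": [0.6, 0, 7.5], "rotation": [0, 0, 0]}]'

```text
clock: 14.9
eef_pos: [0.5356, 0.2267, 0.1098]
orientation: [[0.814, 0.581, -0.0], [0.581, -0.814, -0.0], [-0.0, -0.0, -1.0]]
contact_force: [-1.0, 0.2, 3.2]
gripper_width: 0.0125
```

Emit:
play_rows --series '[{"xyz": [0, 0, 1.5], "rotation": [0, 0, 0]}, {"xyz": [0, 0, 3], "rotation": [0, 0, 0]}, {"xyz": [0, 0, 4.5], "rotation": [0, 0, 0]}, {"xyz": [0, 0, 5.5], "rotation": [0, 0, 0]}, {"xyz": [0, 0, 5.5], "rotation": [0, 0, 0]}]'

```text
clock: 15.4
eef_pos: [0.5357, 0.2268, 0.1044]
orientation: [[0.814, 0.581, -0.0], [0.581, -0.814, -0.0], [-0.0, 0.0, -1.0]]
contact_force: [-1.7, 0.2, 6.3]
gripper_width: 0.012
```

Emit:
play_rows --series '[{"xyz": [0, 0, 1], "rotation": [0, 0, 0]}, {"xyz": [0, 0, 2], "rotation": [0, 0, 0]}, {"xyz": [0, 0, 2], "rotation": [0, 0, 0]}, {"xyz": [0, 0, 2], "rotation": [0, 0, 0]}]'

```text
clock: 15.8
eef_pos: [0.5358, 0.2268, 0.1032]
orientation: [[0.814, 0.581, 0.001], [0.581, -0.814, 0.0], [0.001, 0.0, -1.0]]
contact_force: [-4.4, -1.7, 11.6]
gripper_width: 0.0126
```

Emit:
play_rows --series '[{"xyz": [0, 0, 0.7], "rotation": [0, 0, 0]}, {"xyz": [0, 0, 1.2], "rotation": [0, 0, 0]}, {"xyz": [0, 0, 1.2], "rotation": [0, 0, 0]}, {"xyz": [0, 0, 1.2], "rotation": [0, 0, 0]}]'

```text
clock: 16.2
eef_pos: [0.536, 0.2269, 0.103]
orientation: [[0.814, 0.581, 0.001], [0.581, -0.814, 0.0], [0.001, 0.001, -1.0]]
contact_force: [-8.5, -2.8, 22.3]
gripper_width: 0.0125
```

The motion stopped hard at TCP z 0.103 with 22 N, about where full depth was expected. I'll relieve the side force, then check heights.

Emit:
play_rows --series '[{"xyz": [-0.4, 0, 0], "rotation": [0, 0, 0]}, {"xyz": [-0.6, 0, 0], "rotation": [0, 0, 0]}, {"xyz": [-0.6, 0, 0], "rotation": [0, 0, 0]}, {"xyz": [-0.6, 0, 0], "rotation": [0, 0, 0]}]'

```text
clock: 16.6
eef_pos: [0.5358, 0.2268, 0.103]
orientation: [[0.814, 0.581, 0.002], [0.581, -0.814, 0.001], [0.002, 0.001, -1.0]]
contact_force: [-4.9, -1.9, 19.5]
gripper_width: 0.0125
```

```bash
python3 w.py w10; python3 - <<'E'
from q import *
np.set_printoptions(precision=4,suppress=True)
o=arm.get_obs(); T=np.array(o["orientation"])
im,d,p,R,t=L("w10"); P=pts(d,p,R,t); Q=(P-o["eef_pos"])@T
z=P[...,2]; r=np.hypot(Q[...,0],Q[...,1])
s=P[(r<.025)&(r>.015)&(Q[...,0]>.012)&(z>.085)&(z<.107)]; A=np.c_[s[:,:2]-s[:,:2].mean(0),np.ones(len(s))]
print("skirt top",len(s),np.median(s[:,2]),np.linalg.lstsq(A,s[:,2],rcond=None)[0])
n=Q[(Q[...,0]>.029)&(abs(Q[...,1])<.012)&(z>.085)&(z<.107)]; print("nose tip",n[:,0].max(),"y",n[:,1].min(),n[:,1].max())
w=P[(r>.028)&(r<.033)&(Q[...,0]>0)&(abs(Q[...,1])>.008)&(z>.066)&(z<.08)]; A=np.c_[w[:,:2]-w[:,:2].mean(0),np.ones(len(w))]
print("plate top",len(w),np.median(w[:,2]),np.linalg.lstsq(A,w[:,2],rcond=None)[0])
k=P[(r>.040)&(r<.05)&(Q[...,0]>0)&(z>.06)&(z<.08)]; print("deck",np.median(k[:,2]))
f=P[(z>.09)&(z<.101)&(np.hypot(P[...,0]-.487,P[...,1]-.223)<.025)]; print("fin",len(f),cv2.minAreaRect(f[:,:2].astype(np.float32)) if len(f)>5 else 0)
E
```

```text
16.6 [0.5358 0.2268 0.103 ] [0.8136 0.5815 0.0025] [ 0.0024  0.001  -1.    ] [-4.924  -1.9307 19.4998] 0.012485523223970934
skirt top 1850 0.09852767088818143 [-0.0758 -0.0548  0.0964]
nose tip 0.03459935606898307 y -0.0028975928799728195 0.004892304120562128
plate top 1567 0.07521805426692083 [-0.0798 -0.0387  0.0742]
deck 0.07083687650615836
fin 0 0
```

View pics/w10.png

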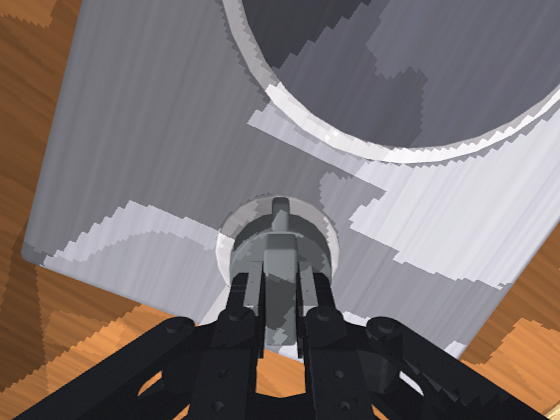

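This last picture shows the knob seated with its nose up the image toward the hotplate, and the plate ring beneath it at (215–340, 195–290). The slopes mix in side and edge pixels, so I refit them robustly.

```bash
python3 - <<'E'
from q import *
np.set_printoptions(precision=4,suppress=True)
o=arm.get_obs(); T=np.array(o["orientation"])
im,d,p,R,t=L("w10"); P=pts(d,p,R,t); Q=(P-o["eef_pos"])@T; z=P[...,2]; r=np.hypot(Q[...,0],Q[...,1])
def fit(nm,m):
    q=P[cv2.erode(m.astype(np.uint8),np.ones((3,3)))>0]; c=q[:,:2].mean(0)
    z0=np.percentile(q[:,2],70); k=abs(q[:,2]-z0)<.0015
    for _ in range(8):
        A=np.c_[q[:,:2]-c,np.ones(len(q))]; s=np.linalg.lstsq(A[k],q[k,2],rcond=None)[0]; k=abs(A@s-q[:,2])<.001
    print(nm,len(q),k.sum(),s)
fit("skirt",(r<.0245)&(Q[...,0]>.0)&(abs(Q[...,1])>.010)&(z>.09)&(z<.106)&(im.max(2)>60))
fit("plate",(r>.02)&(r<.036)&(Q[...,0]>-.01)&(abs(Q[...,1])>.008)&(z>.0735)&(z<.08))
m=((z>.0735)&(z<.08)&(Q[...,0]>-.02)&(r<.045))
w=P[m][:,:2]; h=cv2.convexHull(w.astype(np.float32)).reshape(-1,2); h=h[(h-[.5351,.2253])@T[:2,0]>0]
A=np.c_[2*h,np.ones(len(h))]; s=np.linalg.lstsq(A,(h**2).sum(1),rcond=None)[0]; print("ring",s[:2],np.sqrt(s[2]+s[:2]@s[:2]))
for v in(.02,.025): 
    print(o["contact_force"])
E
```

```text
skirt 1461 1107 [-0.0018 -0.0025  0.0994]
plate 1865 1699 [ 0.001  -0.0007  0.0758]
ring [0.5347 0.2266] 0.03248477034335145
[-4.3338 -0.8288 18.4207]
[-4.3338 -0.8288 18.4207]
```

Skirt top is level and 28.6 mm above the deck (29 expected only if home and fully down). The plate is level, on the deck and centred. Handing in.

```bash
python3 -c "
from station import arm
print(arm.sign_off()); o=arm.get_obs(); print(o['clock'],o['eef_pos'],o['contact_force'],o['gripper_width'])"
```

```text
the job is handed in; nothing more can be done
None
the job is handed in; nothing more can be done
```

I hung the dial plate over the shaft and let it go flat on the deck. I then turned the knob about 67° to match the shaft's flat (35.5° in the world frame), pushed it home and pressed it to the hard stop. I handed in at about 16.6 s with the knob still gripped and pressed; no verdict was given.

**Last checks before hand-in:**
- **Plate:** level to 0.001 rad, top 5.0 mm above the deck, ring centre about 1.4 mm from the shaft axis. The fingers were clear of it.
- **Knob:** skirt top level to 0.003 rad and 28.6 mm above the deck; 29.0 is expected when home and fully pressed. The tool would not go lower under about 19 N of push. Grip opening was 12.5 mm on the 14 mm bar.
- **Bystanders:** I kept well clear of the bottle, glass and rest, but did not measure their positions again at the end.

**Disagreements:**
- The wrist camera showed the knob about 0.9 mm to one side in the grip, probably camera bias.
- The tool ended about 1.7 mm from the shaft position I had measured.
- About 5 N of side force remained on the knob.
- My first slope fits (about 0.09 rad) mixed in edge pixels; the cleaned fits above replace them.

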